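# Open the battery bay of the upturned bakery scale

## Robot

A 7-joint arm with a two-finger parallel gripper is mounted at the origin on the work surface. World frame = base frame: x ahead of the robot, y to its left, z up, the work surface at z = 0. Lengths are in mm, angles in rad, forces in N, time in s.
With the tool pointing down it reaches from about 400 to 875 mm from the base axis. Payload 4.4 kg.
Tool frame: the origin (TCP) lies where the fingers leave the gripper's body, on its centre line; the fingertips stand 73 mm ahead of it and the grasp point (between the pads) lies 54 mm ahead of it; z points along the fingers, y is the line along which they close (so a half turn about z gives the same grasp; the last joint's range is limited). The gripper opens to 85 mm and grips with 20 to 120 N. Pads are 22 mm wide; open, the fingers measure 114 mm over their backs; the gripper's body (76 mm by 85 mm) begins 54 mm behind the grasp point. The pads swing forward as they close: fully open they stand 13 mm farther back than shut.
Start: joints at [1.189, 0.628, 0.038, 1.517, -0.027, 0.996, -0.02], TCP at [201.9, -617.862, 303.913] pointing down, gripper open.
Joint ranges: [-3.06, 3.06], [-0.37, 2.12], [-1.25, 1.32], [0.18, 2.47], [-1.1, 4.24], [0.23, 1.98], [-2.94, 2.94]. Speed limits (rad/s): [2.57, 2.57, 3.14, 3.14, 3.14, 3.14, 3.14].

## Interface

Orientations are given as [roll, pitch, yaw] about the fixed x, y, z axes, in that order (R = Rz(yaw) Ry(pitch) Rx(roll)).
In Python, from cell import ctrl gives the robot as it stands.
- The arm moves only by the tool send_rows, never from a script. Its argument "rows" is a list that holds one entry, the list of rows, each a list of 6 numbers: the shift along the tool's x, y, z in cm, then the turn, a rotation vector about the tool's x, y, z in rad. In form: [[[tx, ty, tz, wx, wy, wz], ...]]. A call has 1 to 10 rows; each row is the pose to reach, as a shift and turn from the pose commanded when the call began, along the tool's axes at that moment; what a row does not reach only later rows make up. A row lasts 1/10 s, in which the tool goes at most 50 mm and 8.59 degrees, less where a joint would pass 70% of its speed; a pose out of reach is approached as far as the arm can. A call with a gripper value outside its range is refused whole. "grip" is the closure in counts, from 0 (fully open) to 255 (shut), set as the call begins (left out, the last holds). The fingers move at their own pace and stop on an object; the grip force is fixed at half the most. Time passes only in rows, so rows that repeat a pose let the fingers close. It gives the time, the measured TCP pose, the force, the opening and the grip force at its end, in the units of the state.
- ctrl.read_state(): the state, without advancing time (a new reading comes with each control period).
- ctrl.get_image(name): name is "side" or "top" or "wrist"; returns a dict with "pixels" (480x640x3 uint8, red, green, blue), "fx", "fy", "cx", "cy" (pixels), "extrinsics" (4x4, takes a point from camera to world coordinates); the wrist camera has in their place "mount" (4x4, takes a point from camera to tool coordinates, whose origin is the TCP and whose axes are the flange's). Camera axes: x right, y up, looking along -z (the intrinsics and any distortion apply to the point x, -y, -z); pixel columns grow to the right and rows downward; lengths in mm; the calibration is good to about 2 mm. A picture is of the moment at which its call begins: read the wrist's pose just before it. There is no depth.
- ctrl.finish_job(): hands the job in; it is judged then, once.
The state is a dict: "clock": time; "qpos": joint angles; "qd": joint speeds; "tau": joint torques, N m; "eef_pos": TCP position; "tool_rot": TCP orientation; "force": force on the tool from outside, world axes, zero at the start; "torque": the same for the moment, N m; "width": finger opening in mm; "gripper_force": force on a finger pad.
Only numpy, scipy, OpenCV 4.12 (cv2) and the standard library are available. Lean on these libraries where they do the work, as an engineer would, in place of code of your own. Each camera call takes 0.05 s, during which the arm holds its last target. There are 200 camera calls.

## Task

The dough scale lies upside down on the bench for new batteries. Take off its battery door: squeeze the blue release tab inwards towards the grey rib, swing the tab end up by about 30 degrees while the opposite end stays hooked in the bay, then lift the door out. Set it down, without dropping it, flat in the empty steel tray with its outer face (the one with the tab and rib) up, leave it there, and do not disturb the other things on the bench.

Things in the scene. Friction and masses are not known exactly. Their poses are not given: they have to be found in the camera images.
- scale: Upturned bench scale, fixed: steel platform 210 x 180 mm below, white body 170 x 170 mm, flat top face 64 mm above its origin (centre of its underside, on the bench; z up). Four rubber feet (22 mm dia, 5 mm high) on the top face at x, y = +-69 mm. The bay opening, 104 x 71 mm, is centred on the top face; its x axis runs from the hinge end (-x, towards the robot) to the tab end (+x).
- bay_hinge (a point): Fixed on the scale: middle of the bay's hinge line, at scale x = -50 mm, 64 mm above the bench. The line runs along the scale's y axis; swing the seated door about it, tab end up. At 30 degrees the lugs are still 2 mm under the scale's 3 mm skin: draw the door about 10 mm in the scale's +x direction, then lift.
- door_center (a point): Centre of the loose door's plate, half-way through it. Grey plate 100 (x) x 68 (y) x 3 mm, seated flush with 1.5 to 2 mm play. x: hinge end to tab end (along the scale's x at the start); z: out of the outer face. Two lugs reach 7 mm past the hinge end under the skin. Lugs and catch hang 4 mm below the plate, so on a flat surface this point rests 5.5 mm high. About 0.1 kg.
- door_grip (a point): Where to pinch the door, along its x axis, from above: 23.75 mm from the plate's centre towards the tab, 9 mm above the outer face; axes as door_center. Midway between rib and tab when pressed. Rib (grey, fixed, 40 mm wide in y, 18 mm high above the plate): outer face 13.75 mm away, hinge side. Tab (blue, 30 mm wide, 18 mm high): outer face 20.25 mm away free, 13.75 mm pressed.
- tab (a joint): Travel of the release tab, m: 0 free (latched), 0.0065 fully pressed towards the rib (spring, 2 N rising to 8 N; returns when let go). Its catch reaches under the scale's skin; pressed more than about 5.5 mm it clears the skin and the tab end can rise. A firm pinch of tab and rib (34 mm wide, shrinking to 27.5 mm) keeps it pressed and holds the door rigidly.
- door: The same loose battery door with its tab; origin at the centre of the plate's underside, axes as door_center.
- door_hinge (a point): Middle of the door's hinge-end upper edge, 50 mm from the plate's centre, in the plane of the outer face; it lies at bay_hinge when the door is seated.
- tray: Empty steel tray, fixed: 240 mm (x) x 190 mm (y) outside, walls 3 mm thick and 14 mm high, floor 3 mm thick; origin at the centre of its underside, on the bench, z up. It stands either left or right of the scale; the like tray opposite holds iced stars.
- star_tray: Like tray filled with iced star biscuits, fixed, same size, 16 mm high. Leave alone.
- cell_a: New green C cell standing upright, 26 mm dia, 49 mm high; origin at its foot. Bystander.
- cell_b: A second such cell. Bystander.
- jug: Steel mug with a handle, 72 mm dia, 75 mm high; origin at its foot. Bystander.
- cutter: Star-shaped steel biscuit cutter, 72 mm across, 22 mm high. Bystander.
- shaker: White sugar shaker, 66 mm dia, 130 mm high; origin at its foot. Bystander.
- scraper: Dough scraper lying flat, 100 x 150 mm, with a blue grip 14 mm high. Bystander.

How it is judged:
By the outcome, as a careful person would: the job done as asked, in the order asked, and still so for the second after the job is handed in, with the robot touching nothing.
It also fails if it takes over 48 s, if anything falls off the work surface, if the arm or the gripper's body presses on something with over 40 N, if the wrist force passes 120 N, or if a joint passes its speed limit or range.

## Working session

There is one attempt and no reset: what is moved stays moved. The work goes in short steps, Python scripts to look and compute and a tool call to move; the robot and the scene stay as the last step left them, time stands still between calls to the robot, and variables do not carry over. Pictures are saved under pics/ and viewed, at most 10 in all, crops included, and the job is handed in when it is done.

Besides the shell and the picture viewer there is one more tool, called as name([rows], argument=value, ...), one row to a line, values as JSON. send_rows: Moves the arm, as the interface text tells. Its arguments: {"type":"object","properties":{"rows":{"type":"array","items":{"type":"array","items":{"type":"array","items":{"type":"number"}}}},"grip":{"type":"number"}},"required":["rows"]}

```bash
ls; mkdir -p pics; python3 - <<'E'
from cell import ctrl
import cv2,pickle
s=ctrl.read_state();print({k:s[k] for k in('clock','eef_pos','tool_rot','force','width')})
for n in('top','side'):
    d=ctrl.get_image(n);cv2.imwrite(f'pics/{n}0.png',d['pixels'][:,:,::-1]);pickle.dump(d,open(f'{n}.pkl','wb'))
    print(n,d['fx'],d['fy'],d['cx'],d['cy'],d['extrinsics'],[k for k in d])
E
```

```text
pics
{'clock': 0.0, 'eef_pos': array([ 201.75328957, -617.38575689,  302.99267179]), 'tool_rot': array([-3.13970237e+00,  3.44168621e-05,  3.15800293e-01]), 'force': array([-0.58535695,  0.08851555,  0.29559883]), 'width': 85.37112211887481}
top 501.5690259830566 501.5690259830566 314.77537211672035 242.295012971425 [[-1.25888243e-02  9.98122522e-01 -5.99412357e-02  5.17708968e+02]
 [-9.99920710e-01 -1.25476061e-02  1.06400711e-03  4.61166780e+00]
 [ 3.09890449e-04  5.99498775e-02  9.98201340e-01  1.58031119e+03]
 [ 0.00000000e+00  0.00000000e+00  0.00000000e+00  1.00000000e+00]] ['pixels', 'fx', 'fy', 'cx', 'cy', 'extrinsics']
side 435.379385310086 435.379385310086 320.16565680235783 229.52490378392025 [[ 9.81362861e-01  1.34677880e-01 -1.37072258e-01  4.58636104e+02]
 [-1.90946320e-01  6.03261381e-01 -7.74348248e-01 -9.07158798e+02]
 [-2.15971811e-02  7.86090055e-01  6.17734560e-01  8.03837818e+02]
 [ 0.00000000e+00  0.00000000e+00  0.00000000e+00  1.00000000e+00]] ['pixels', 'fx', 'fy', 'cx', 'cy', 'extrinsics']
```

View pics/top0.png

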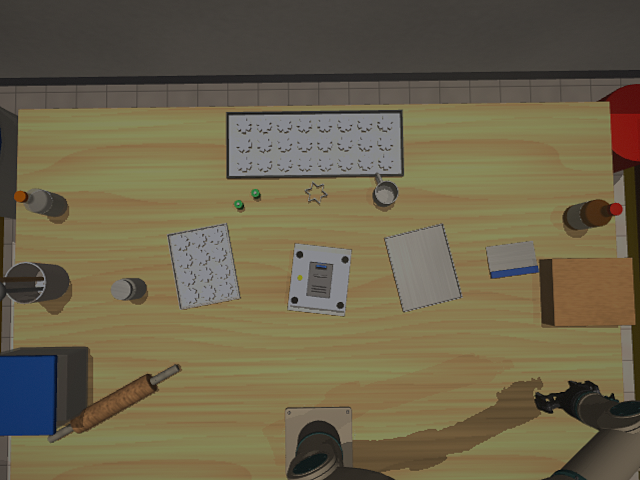

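View pics/side0.png

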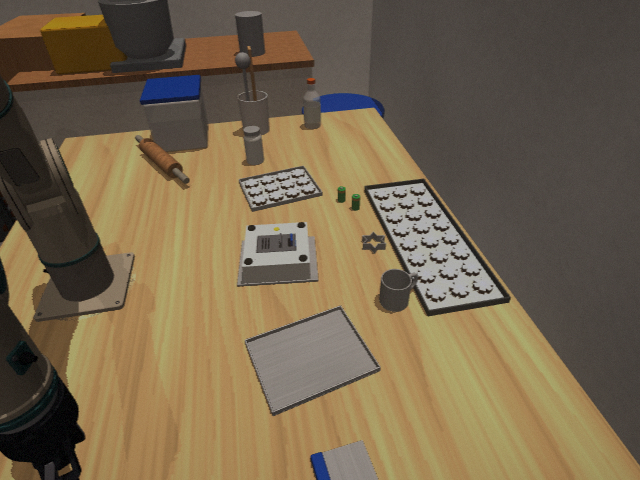

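The top view shows the scale near (320,280), with feet at about (299,254), (345,260), (295,300), (340,306) and the blue tab at (320,264). The empty tray is on the right at (423,267) and the star tray is on the left. The side view agrees.

```bash
cat > h.py <<'E'
import numpy as np,cv2,pickle
def ray(d,uv,E=None):
    E=d['extrinsics'] if E is None else E
    u=np.atleast_2d(np.asarray(uv,float))
    v=np.c_[(u[:,0]-d['cx'])/d['fx'],-(u[:,1]-d['cy'])/d['fy'],-np.ones(len(u))]
    return E[:3,3],v@E[:3,:3].T
def onz(d,uv,z,E=None):
    o,r=ray(d,uv,E);return o+r*((z-o[2])/r[:,2])[:,None]
def blobs(m,x0,y0,x1,y1,amin=10):
    k=np.zeros_like(m,np.uint8);k[y0:y1,x0:x1]=m[y0:y1,x0:x1]
    n,l,s,c=cv2.connectedComponentsWithStats(k)
    return [(s[i,4],c[i],s[i,:4]) for i in range(1,n) if s[i,4]>=amin]
E
python3 - <<'E'
from h import *
np.set_printoptions(precision=1,suppress=True)
d=pickle.load(open('top.pkl','rb'));p=d['pixels'].astype(int);g=p.max(2)
dark=(g<75)
for a,c,b in blobs(dark,287,243,353,317,6):print('dark',a,c,b,onz(d,c,69)[0])
bl=(p[:,:,2]>p[:,:,0]+25)
for a,c,b in blobs(bl,287,243,353,317,3):print('blue',a,c,b,onz(d,c,82)[0])
hsv=cv2.cvtColor(d['pixels'],cv2.COLOR_RGB2HSV)
t=(hsv[:,:,1]<60)&(hsv[:,:,2]>50)
k=np.zeros(t.shape,np.uint8);k[215:320,375:470]=t[215:320,375:470]
c=max(cv2.findContours(k,0,1)[0],key=cv2.contourArea)
r=cv2.minAreaRect(c);bp=cv2.boxPoints(r);w=onz(d,bp,10)
print('tray',r,onz(d,r[0],10),'\n',w,[np.linalg.norm(w[i]-w[i-1]) for i in range(4)])
s=pickle.load(open('side.pkl','rb'));p=s['pixels'].astype(int)
bl=(p[:,:,2]>p[:,:,0]+25)
for a,c,b in blobs(bl,230,215,325,290,3):print('sblue',a,c,b,onz(s,c,76)[0])
for a,c,b in blobs(p.max(2)<75,235,218,320,290,5):print('sdark',a,c,b,onz(s,c,69)[0])
E
```

```text
dark 35 [299.3 254.1] [296 251   7   7] [573.3  50.1  69. ]
dark 35 [344.7 259.3] [342 256   7   7] [556.  -86.5  69. ]
dark 7 [313. 262.] [310 262   7   1] [549.1   9.1  69. ]
dark 6 [331.  264.5] [329 264   4   3] [540.9 -45.   69. ]
dark 29 [320.2 268. ] [315 266  12   4] [530.8 -12.3  69. ]
dark 15 [319.8 276.6] [314 276  13   2] [505.  -10.8  69. ]
dark 18 [318.6 286.2] [312 285  14   3] [476.2  -6.9  69. ]
dark 19 [317.8 288.8] [311 288  15   3] [468.5  -4.4  69. ]
dark 18 [318.4 291.6] [311 291  15   3] [460.2  -6.1  69. ]
dark 39 [294.1 299.9] [291 297   7   7] [436.3  67.1  69. ]
dark 37 [340. 305.] [337 302   7   7] [419.3 -70.2  69. ]
blue 22 [321. 266.] [316 265  11   3] [536.7 -14.7  82. ]
tray ((422.9990234375, 267.3712463378906), (77.30601501464844, 60.84530258178711), 75.52970886230469) [[ 529.2 -334.5   10. ]] 
 [[ 624.2 -214.1   10. ]
 [ 669.8 -400.4   10. ]
 [ 434.9 -454.    10. ]
 [ 390.1 -269.3   10. ]] [np.float64(240.5209835137387), np.float64(191.7300220793155), np.float64(240.98508834653384), np.float64(190.02169077931165)]
sblue 22 [291.  236.8] [290 233   3   8] [538.5  -8.7  76. ]
sdark 31 [300.9 224.7] [298 222   7   6] [573.5  46.9  69. ]
sdark 34 [251.  227.5] [248 225   7   6] [436.7  64.6  69. ]
sdark 5 [281. 238.] [281 236   1   5] [512.4   0.8  69. ]
sdark 69 [265.3 243.1] [261 238   9  12] [469.3 -11.5  69. ]
sdark 37 [289.7 242.5] [288 238   5   9] [532.6 -22.8  69. ]
sdark 18 [280.  244.3] [279 241   3   7] [506.6 -24.8  69. ]
sdark 42 [302.6 257.6] [299 255   8   7] [556.3 -89.2  69. ]
sdark 42 [247.9 261. ] [244 258   8   7] [419.7 -72.3  69. ]
sdark 94 [280.4 282.5] [241 280  77   6] [ 490.6 -165.2   69. ]
```

Measured values agree with the given sizes: feet spacing 138 mm, tray 240 x 190 mm. The scale is at about (496.4, -11) with yaw -0.124. The tray is at (529, -334) with yaw 0.23. Next I move to hover above the door grip.

```bash
cat >> h.py <<'E'
from scipy.spatial.transform import Rotation as Rn
def rows(s,targets):
    """targets: list of (pos mm, euler rpy) -> rows from measured pose"""
    R0=Rn.from_euler('xyz',s['tool_rot']);p0=np.asarray(s['eef_pos'])
    for p,e in targets:
        Rt=Rn.from_euler('xyz',e)
        print(np.round(np.r_[R0.inv().apply(np.asarray(p)-p0)/10,(R0.inv()*Rt).as_rotvec()],3).tolist())
E
python3 - <<'E'
from h import *
from cell import ctrl
rows(ctrl.read_state(),[((520,-14,250),(np.pi,0,1.447))])
E
```

```text
[48.991, -47.466, 5.389, -0.002, -0.001, -1.131]
```

send_rows([
  [[1.5,-1.5,0.2,0,0,-0.04],[4,-4,0.5,0,0,-0.1],[7,-7,0.8,0,0,-0.17],[10,-10,1.1,0,0,-0.24],[13,-13,1.4,0,0,-0.31],[16,-16,1.8,0,0,-0.38],[19,-19,2.1,0,0,-0.45],[22,-21.5,2.4,0,0,-0.51],[25,-24.2,2.7,0,0,-0.58],[28,-27.1,3.1,0,0,-0.65]],
], grip=80)

```text
clock: 1.1
eef_pos: [384.5, -272.0, 272.8]
tool_rot: [3.141, 0.0, 0.968]
force: [0.9, -0.6, -0.7]
width: 58.4
gripper_force: 0.0
```

```bash
python3 - <<'E'
from h import *
from cell import ctrl
s=ctrl.read_state();print(s['eef_pos'],s['tool_rot'],s['width'],s['qpos'])
rows(s,[((520,-14,250),(np.pi,0,1.447))])
E
```

```text
[ 384.50527099 -272.04114824  272.82436281] [3.14117448e+00 3.18621621e-05 9.68145537e-01] 58.37379219327015 [ 0.67203204  0.42459349 -0.1595533   2.03337326  0.10302859  0.69059806
 -0.15572158]
[28.939, -3.465, 2.28, 0.0, 0.0, -0.479]
```

send_rows([
  [[3,-0.4,0.2,0,0,-0.05],[6.5,-0.8,0.5,0,0,-0.11],[10,-1.2,0.8,0,0,-0.17],[14,-1.7,1.1,0,0,-0.23],[18,-2.2,1.4,0,0,-0.3],[22,-2.6,1.7,0,0,-0.36],[25,-3,2,0,0,-0.41],[27.5,-3.3,2.2,0,0,-0.455],[28.9,-3.5,2.3,0,0,-0.479],[28.9,-3.5,2.3,0,0,-0.479]],
])

```text
clock: 2.1
eef_pos: [519.9, -13.9, 249.6]
tool_rot: [-3.141, -0.001, 1.448]
force: [-0.3, 0.1, 0.1]
width: 58.5
gripper_force: 0.0
```

```bash
python3 - <<'E'
from h import *
from cell import ctrl
s=ctrl.read_state();d=ctrl.get_image('wrist')
pickle.dump((s,d),open('w1.pkl','wb'));cv2.imwrite('pics/w1.png',d['pixels'][:,:,::-1])
print(s['eef_pos'],s['tool_rot'],s['qpos'],d['fx'],d['cx'],d['cy'],d['mount'],d.keys())
E
```

```text
[519.93244345 -13.9042573  249.64298684] [-3.14147506e+00 -1.04802428e-03  1.44775101e+00] [ 0.16593863  0.52939722 -0.28117726  1.93017337  0.21486613  0.71069681
 -0.36532335] 330.41116466313804 316.82501573466266 234.66480019566296 [[-4.00145113e-04  9.48820101e-01  3.15816808e-01  8.15321469e+01]
 [ 9.99999905e-01  3.25855573e-04  2.88036468e-04  4.72045612e-01]
 [ 1.70384124e-04  3.15816893e-01 -9.48820142e-01 -7.05067616e+01]
 [ 0.00000000e+00  0.00000000e+00  0.00000000e+00  1.00000000e+00]] dict_keys(['pixels', 'fx', 'fy', 'cx', 'cy', 'mount'])
```

View pics/w1.png

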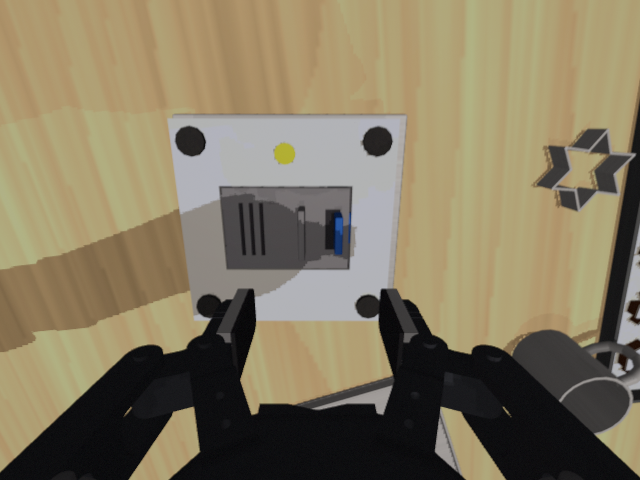

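The wrist view shows four feet around the bay, with the door edges at x 221–352. The rib is at about (302,233) and the blue tab at about (340,233). The fingers are open over the near edge.

```bash
python3 - <<'E'
from h import *
np.set_printoptions(precision=1,suppress=True)
s,d=pickle.load(open('w1.pkl','rb'));p=d['pixels'].astype(int)
T=np.eye(4);T[:3,:3]=Rn.from_euler('xyz',s['tool_rot']).as_matrix();T[:3,3]=s['eef_pos'];E=T@d['mount']
F=[]
k=(p.max(2)<60)
for x0,y0,x1,y1 in((172,122,208,160),(360,122,396,160),(194,290,222,320),(352,290,379,320)):
    a,c,b=max(blobs(k,x0,y0,x1,y1),key=lambda t:t[0]);F.append(onz(d,c,68,E)[0]);print(a,c,b,F[-1])
F=np.array(F);c=F.mean(0);xa=(F[1]-F[0]+F[3]-F[2])[:2];yaw=np.arctan2(xa[1],xa[0])
print('c',c,'yaw',yaw,'sides',[np.linalg.norm(F[i]-F[j]) for i,j in((0,1),(2,3),(0,2),(1,3))])
R=np.array([[np.cos(yaw),-np.sin(yaw)],[np.sin(yaw),np.cos(yaw)]])
bl=(p[:,:,2]>p[:,:,0]+40)
for a,q,b in blobs(bl,300,180,360,280):
    print('blue',a,q,b)
    for u in(b[0],b[0]+b[2]):
        for z in(64,82): print(u,z,(onz(d,(u,q[1]),z,E)[0][:2]-c[:2])@R)
print('gray row',p[226,292:360].sum(1))
for u,z in((221,64),(352,64),(298,82),(306,82),(306,64)):print(u,z,(onz(d,(u,228),z,E)[0][:2]-c[:2])@R)
E
```

```text
658 [190.1 140.8] [176 127  30  29] [436.6  67.5  68. ]
634 [377.1 141.1] [363 127  29  29] [572.9  50.4  68. ]
498 [210.  306.8] [197 295  25  25] [420.  -70.1  68. ]
411 [367.6 305.9] [356 295  23  23] [555.7 -86.1  68. ]
c [496.3  -9.6  68. ] yaw -0.12107518716557586 sides [np.float64(137.42089712787126), np.float64(136.6277885219165), np.float64(138.5602735573199), np.float64(137.53738102129557)]
blue 320 [338.1 233.4] [334 213   9  42]
334 64 [38.4 -3.9]
334 82 [37.4  2. ]
343 64 [45.7 -3.9]
343 82 [44.2  2. ]
blue 55 [349.1 227.2] [348 213   3  30]
348 64 [49.7  1.4]
348 82 [47.9  6.9]
351 64 [52.1  1.4]
351 82 [50.2  6.9]
gray row [221 220 223 218 217 190 195 219 222 220 221 202 133 179 212 217 220 219
 220 220 220 217 217 219 219 220 218 220 224 222 255 247 217 132  71  69
  69  73  68  70  71  69  80 190 267 287 283 281 284 283 240 238 231 233
 224 217 207 192 218 374 471 494 513 506 499 530 541 542]
221 64 [-53.4   0.9]
352 64 [52.9  0.7]
298 82 [10.2  6.4]
306 82 [16.2  6.3]
306 64 [15.6  0.8]
```

Everything matches: rib outer face at 10 mm, tab outer face at 44 mm, bay at ±53 mm. From finger parallax, the tips are about 67 mm ahead of the TCP at this opening. I now descend.

send_rows([
  [[0.1,0,1,0,0,0],[0.1,0,2.5,0,0,0],[0.1,0,4,0,0,0],[0.1,0,5.5,0,0,0],[0.1,0,7,0,0,0],[0.1,0,8,0,0,0],[0.1,0,9,0,0,0],[0.1,0,9.5,0,0,0],[0.1,0,10,0,0,0],[0.1,0,10.3,0,0,0]],
], grip=100)

```text
clock: 3.15
eef_pos: [519.7, -14.8, 146.7]
tool_rot: [3.141, 0.0, 1.445]
force: [0.1, 0.2, 0.4]
width: 52.0
gripper_force: 0.0
```

send_rows([
  [[0,0,0.2,0,0,0],[0,0,0.4,0,0,0],[0,0,0.5,0,0,0],[0,0,0.5,0,0,0]],
])

```text
clock: 3.55
eef_pos: [519.6, -14.7, 142.0]
tool_rot: [3.141, 0.0, 1.445]
force: [0.1, 0.4, 0.3]
width: 52.2
gripper_force: 0.0
```

send_rows([
  [[0.1,0,0.1,0,0,0],[0.1,0,0.2,0,0,0],[0.1,0,0.2,0,0,0]],
])

```text
clock: 3.85
eef_pos: [519.7, -13.7, 139.9]
tool_rot: [-3.142, -0.0, 1.445]
force: [0.2, -0.8, 0.2]
width: 51.5
gripper_force: 0.0
```

send_rows([
  [[0,0,0,0,0,0],[0,0,0,0,0,0],[0,0,0,0,0,0],[0,0,0,0,0,0],[0,0,0,0,0,0],[0,0,0,0,0,0],[0,0,0,0,0,0],[0,0,0,0,0,0]],
], grip=255)

```text
clock: 4.65
eef_pos: [519.1, -13.6, 140.7]
tool_rot: [-3.141, 0.0, 1.445]
force: [-3.3, 0.8, 9.1]
width: 25.5
gripper_force: 58.6
```

```bash
python3 - <<'E'
from h import *
from cell import ctrl
s=ctrl.read_state();d=ctrl.get_image('wrist')
cv2.imwrite('pics/w2.png',d['pixels'][:,:,::-1]);print(s['eef_pos'],s['tool_rot'],s['force'],s['torque'],s['width'])
E
```

```text
[519.07854517 -13.61817592 140.70839291] [-3.14069318e+00  4.65138041e-04  1.44480822e+00] [-3.326089    0.77021367  9.12948105] [ 0.03777358  0.62891933 -0.04474396] 25.503352219034905
```

View pics/w2.png

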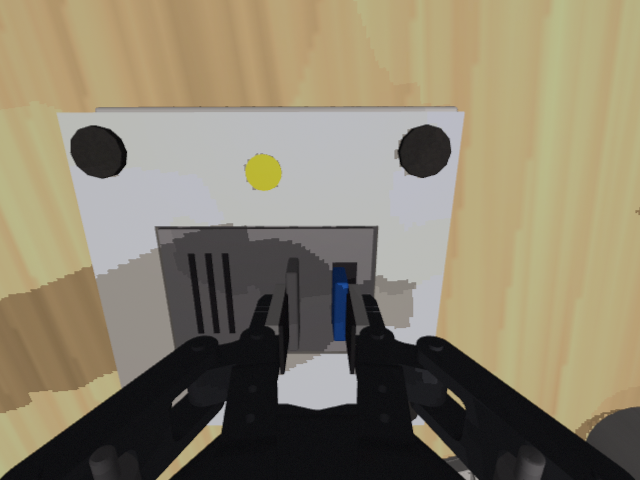

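Tab and rib are pinched, with the opening at 25.5 mm and 59 N. In the picture both pads bear on the rib (293,300) and the tab (345,300). Now I work out the swing arc about the hinge.

```bash
python3 - <<'E'
from h import *
from cell import ctrl
s=ctrl.read_state();R0=Rn.from_euler('xyz',s['tool_rot'])
h=R0.inv().apply(np.array([446.7,-3.9,64])-s['eef_pos']);ax=R0.inv().apply([np.sin(.122),np.cos(.122),0]);print(h,ax)
for a in range(3,34,3):
    R=Rn.from_rotvec(-np.radians(a)*ax);print(a,np.round((h-R.apply(h))/10,2),R.as_rotvec().round(3), R0.apply(h-R.apply(h)).round(1))
E
```

```text
[  0.5994894  -72.93250912  76.79859422] [ 9.99991981e-01 -3.97441533e-03 -4.92125278e-04]
3 [-0.   -0.41 -0.37] [-0.052  0.     0.   ] [-4.1  0.5  3.7]
6 [-0.   -0.84 -0.72] [-0.105  0.     0.   ] [-8.4  1.   7.2]
9 [-0.01 -1.29 -1.05] [-0.157  0.001  0.   ] [-12.8   1.6  10.5]
12 [-0.01 -1.76 -1.35] [-0.209  0.001  0.   ] [-17.4   2.1  13.5]
15 [-0.01 -2.24 -1.63] [-0.262  0.001  0.   ] [-22.2   2.7  16.3]
18 [-0.01 -2.73 -1.88] [-0.314  0.001  0.   ] [-27.1   3.3  18.8]
21 [-0.01 -3.24 -2.1 ] [-0.367  0.001  0.   ] [-32.1   3.9  21.1]
24 [-0.02 -3.75 -2.3 ] [-0.419  0.002  0.   ] [-37.2   4.6  23.1]
27 [-0.02 -4.28 -2.47] [-0.471  0.002  0.   ] [-42.5   5.2  24.8]
30 [-0.02 -4.82 -2.62] [-0.524  0.002  0.   ] [-47.8   5.9  26.2]
33 [-0.02 -5.36 -2.73] [-0.576  0.002  0.   ] [-53.2   6.5  27.4]
```

send_rows([
  [[0,-0.2,-0.19,-0.026,0,0],[0,-0.41,-0.37,-0.052,0,0],[0,-0.62,-0.55,-0.079,0,0],[0,-0.84,-0.72,-0.105,0,0],[0,-0.84,-0.72,-0.105,0,0]],
])

```text
clock: 5.2
eef_pos: [510.4, -12.6, 147.2]
tool_rot: [3.038, 0.001, 1.445]
force: [0.7, 0.7, -2.0]
width: 25.6
gripper_force: 59.0
```

send_rows([
  [[0,-0.41,-0.37,-0.052,0,0],[0,-0.84,-0.72,-0.105,0,0],[-0.01,-1.29,-1.05,-0.157,0,0],[-0.01,-1.76,-1.35,-0.209,0,0],[-0.01,-2.24,-1.63,-0.262,0,0],[-0.01,-2.73,-1.88,-0.314,0,0],[-0.01,-3.24,-2.1,-0.367,0,0],[-0.02,-3.75,-2.3,-0.419,0,0],[-0.02,-3.75,-2.3,-0.419,0,0],[-0.02,-3.75,-2.3,-0.419,0,0]],
])

```text
clock: 6.2
eef_pos: [474.8, -8.0, 161.4]
tool_rot: [2.651, 0.019, 1.449]
force: [-2.8, -1.0, -5.0]
width: 25.4
gripper_force: 61.2
```

```bash
python3 - <<'E'
from h import *
from cell import ctrl
s=ctrl.read_state();d=ctrl.get_image('side')
cv2.imwrite('pics/s2.png',cv2.resize(d['pixels'][150:300,200:360,::-1],None,fx=4,fy=4));print(s['eef_pos'],s['tool_rot'],s['qpos'],s['width'])
R0=Rn.from_euler('xyz',s['tool_rot'])
for w in([9.9,-1.2,0],[11.9,-1.5,0],[11.9,-1.5,40],[11.9,-1.5,80]):print(w,(R0.inv().apply(w)/10).round(2))
E
```

```text
[474.7907977   -7.99879305 161.36448021] [2.65056025 0.01880678 1.44929851] [ 0.46849982  0.78686355 -0.89283474  2.45581215  2.07130534  0.82164164
 -2.24880484] 25.41334629165885
[9.9, -1.2, 0] [0.   0.88 0.47]
[11.9, -1.5, 0] [-0.    1.06  0.57]
[11.9, -1.5, 40] [-0.08  2.94 -2.96]
[11.9, -1.5, 80] [-0.16  4.83 -6.49]
```

View pics/s2.png

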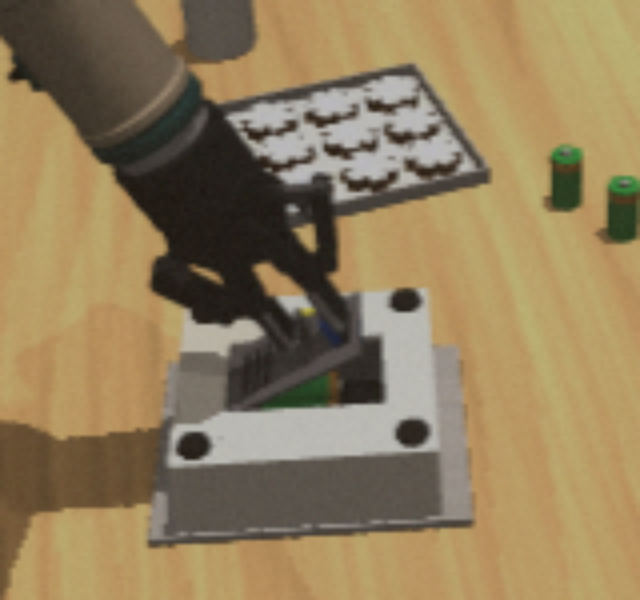

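The door is tilted about 28° with the hinge end still in the bay, and the green cells are visible below it at about (300,390). I now draw it 12 mm along the scale's +x.

send_rows([
  [[0,0.21,0.12,0,0,0],[0,0.42,0.23,0,0,0],[0,0.63,0.35,0,0,0],[0,0.84,0.47,0,0,0],[0,1.05,0.58,0,0,0],[0,1.05,0.58,0,0,0]],
])

```text
clock: 6.85
eef_pos: [483.1, -9.6, 159.1]
tool_rot: [2.663, 0.02, 1.451]
force: [-13.1, 1.6, 10.9]
width: 25.2
gripper_force: 59.8
```

```bash
cat > hp.py <<'E'
from h import *
from cell import ctrl
s=ctrl.read_state();print(s['clock'],s['eef_pos'],s['tool_rot'],s['force'],s['qpos'].round(3))
R0=Rn.from_euler('xyz',s['tool_rot']);w=s['eef_pos']+R0.apply([.6,-72.9,76.8]);c,n=np.cos(.122),-np.sin(.122)
q=w[:2]-[496.3,-10];print('hinge edge in scale',q@[c,n],q@[-n,c],w[2])
for u in([0,0,20],[0,0,60],[15,-1.8,20]):print(u,(R0.inv().apply(u)/10).round(2))
E
python3 hp.py
```

```text
6.85 [483.11352933  -9.55468051 159.08155301] [2.66257249 0.02015838 1.45090591] [-13.05493418   1.6231852   10.92028061] [ 0.462  0.781 -0.864  2.428  2.057  0.783 -2.216]
hinge edge in scale -42.436534348237274 -2.6757771706631583 57.33387850782199
[0, 0, 20] [-0.04  0.92 -1.77]
[0, 0, 60] [-0.12  2.76 -5.32]
[15, -1.8, 20] [-0.04  2.26 -1.08]
```

send_rows([
  [[0,0.14,-0.25,0,0,0],[0,0.27,-0.5,0,0,0],[0,0.35,-0.7,0,0,0],[0,0.35,-0.7,0,0,0]],
])

```text
clock: 7.25
eef_pos: [487.6, -9.7, 168.6]
tool_rot: [2.652, 0.019, 1.448]
force: [-0.0, 0.1, -0.8]
width: 25.3
gripper_force: 61.1
```

```bash
python3 hp.py
```

```text
7.25 [487.55502368  -9.74203861 168.64388364] [2.65208183 0.01945817 1.44844896] [-0.01235193  0.14519616 -0.8459334 ] [ 0.468  0.759 -0.87   2.418  2.039  0.768 -2.199]
hinge edge in scale -36.939774401515905 -2.1842427854112056 66.59353481394926
[0, 0, 20] [-0.04  0.94 -1.76]
[0, 0, 60] [-0.12  2.82 -5.29]
[15, -1.8, 20] [-0.03  2.27 -1.05]
```

Forces are back to zero and the lugs are clear. I lift the door.

send_rows([
  [[0,0.25,-0.45,0,0,0],[0,0.7,-1.3,0,0,0],[0,1.4,-2.6,0,0,0],[0,2.1,-3.95,0,0,0],[0,2.8,-5.3,0,0,0],[0,3.3,-6.2,0,0,0],[0,3.75,-7.05,0,0,0],[0,3.75,-7.05,0,0,0]],
])

```text
clock: 8.05
eef_pos: [487.5, -8.1, 249.5]
tool_rot: [2.651, 0.018, 1.449]
force: [0.4, 0.3, -0.6]
width: 25.1
gripper_force: 61.1
```

```bash
python3 - <<'E'
from h import *
from cell import ctrl
s=ctrl.read_state();d=ctrl.get_image('side')
cv2.imwrite('pics/s3.png',cv2.resize(d['pixels'][120:300,200:380,::-1],None,fx=3,fy=3));print(s['eef_pos'],s['tool_rot'],s['qpos'].round(2),s['force'],s['width'])
rows(s,[((520,-14,250),(np.pi,0,1.447)),((540,-180,250),(np.pi,0,1.447)),((545,-334,250),(np.pi,0,1.447))])
E
```

```text
[487.47910767  -8.09473996 249.5065873 ] [2.65069299 0.01771043 1.4485398 ] [ 0.49  0.51 -0.85  2.35  1.72  0.54 -1.91] [ 0.36522047  0.3301247  -0.58201726] 25.135395267529162
[-0.19, 2.932, 1.515, 0.491, 0.017, 0.006]
[-16.42, 6.332, 3.659, 0.491, 0.017, 0.006]
[-31.642, 8.299, 5.016, 0.491, 0.017, 0.006]
```

View pics/s3.png

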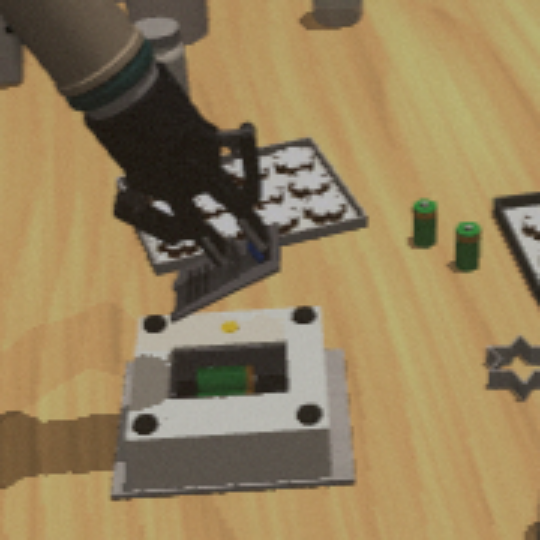

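The door hangs cleanly from the gripper at about (230,270) and the bay is open. I level it, then carry it to the tray.

send_rows([
  [[0,0.35,0.2,0.06,0,0],[0,0.75,0.4,0.13,0,0],[-0.05,1.15,0.6,0.19,0,0],[-0.1,1.5,0.8,0.25,0.01,0],[-0.1,1.9,1,0.32,0.01,0],[-0.15,2.3,1.2,0.38,0.015,0],[-0.2,2.7,1.4,0.45,0.015,0],[-0.2,2.9,1.5,0.49,0.017,0],[-0.2,2.9,1.5,0.491,0.017,0.006]],
])

```text
clock: 9.0
eef_pos: [519.7, -14.5, 247.1]
tool_rot: [-3.137, -0.001, 1.445]
force: [-0.4, 0.2, -1.7]
width: 25.1
gripper_force: 61.1
```

```bash
python3 - <<'E'
from h import *
from cell import ctrl
s=ctrl.read_state();print(s['eef_pos'],s['tool_rot'],s['qpos'].round(2))
rows(s,[((552.6,-337,220),(np.pi,0,1.447))])
E
```

```text
[519.66773113 -14.53166708 247.08507243] [-3.13671334e+00 -1.12484326e-03  1.44525598e+00] [ 0.59  0.7  -0.97  1.92  0.73  0.93 -0.87]
[-31.584, 7.318, 2.637, -0.005, -0.001, -0.002]
```

send_rows([
  [[-1,0.2,0,0,0,0],[-3,0.7,0,0,0,0],[-5,1.2,0,0,0,0],[-7.5,1.7,0,0,0,0],[-10,2.3,0,0,0,0],[-12.5,2.9,0,0,0,0],[-15,3.5,0.3,0,0,0],[-17.5,4.1,0.6,0,0,0],[-20,4.6,0.9,0,0,0],[-22,5.1,1.2,0,0,0]],
])

```text
clock: 10.0
eef_pos: [541.0, -241.2, 235.5]
tool_rot: [-3.137, 0.002, 1.446]
force: [-0.1, 0.5, -0.8]
width: 25.2
gripper_force: 61.1
```

send_rows([
  [[-1.8,0.4,0.3,0,0,0],[-3.6,0.8,0.6,0,0,0],[-5.4,1.2,0.8,0,0,0],[-7.2,1.7,1.1,0,0,0],[-8.6,2,1.3,0,0,0],[-9.4,2.2,1.4,0,0,0],[-9.6,2.2,1.4,0,0,0],[-9.6,2.2,1.4,0,0,0]],
])

```text
clock: 10.8
eef_pos: [552.1, -336.1, 222.0]
tool_rot: [-3.138, -0.001, 1.448]
force: [-0.8, -0.0, -1.3]
width: 25.0
gripper_force: 61.1
```

```bash
python3 - <<'E'
from h import *
from cell import ctrl
s=ctrl.read_state();d=ctrl.get_image('wrist');cv2.imwrite('pics/w3.png',d['pixels'][:,:,::-1])
print(s['eef_pos'],s['tool_rot'],s['qpos'].round(2),s['force'],s['width'])
rows(s,[((552.6,-337,100),(np.pi,0,1.447)),((552.6,-337,88),(np.pi,0,1.447))])
E
```

```text
[ 552.12729314 -336.12896272  222.00393065] [-3.13803018e+00 -5.50792966e-04  1.44788154e+00] [ 1.01  0.89 -0.94  1.59  0.79  1.09 -0.27] [-0.82801996 -0.00305259 -1.3065157 ] 25.01754310237168
[-0.087, 0.101, 12.2, -0.004, -0.001, 0.001]
[-0.088, 0.105, 13.4, -0.004, -0.001, 0.001]
```

View pics/w3.png

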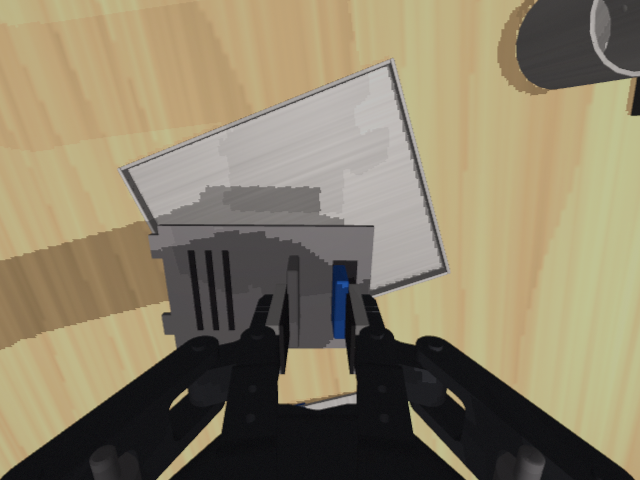

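The door sits level and unchanged in the grip: its far edge runs (158,226)–(374,226), and the depth is equal at both ends. The whole door is over the tray. I lower it.

send_rows([
  [[-0.1,0.1,1,-0.004,0,0],[-0.1,0.1,2.5,-0.004,0,0],[-0.1,0.1,4.5,-0.004,0,0],[-0.1,0.1,6.5,-0.004,0,0],[-0.1,0.1,8.5,-0.004,0,0],[-0.1,0.1,10,-0.004,0,0],[-0.1,0.1,11.2,-0.004,0,0],[-0.1,0.1,12,-0.004,0,0],[-0.1,0.1,12.6,-0.004,0,0],[-0.1,0.1,12.9,-0.004,0,0]],
])

```text
clock: 11.85
eef_pos: [552.8, -337.6, 92.7]
tool_rot: [3.141, -0.0, 1.447]
force: [-0.9, -0.2, -1.3]
width: 25.3
gripper_force: 61.1
```

send_rows([
  [[0,0,0.05,0,0,0],[0,0,0.1,0,0,0],[0,0,0.15,0,0,0],[0,0,0.2,0,0,0],[0,0,0.2,0,0,0]],
])

```text
clock: 12.35
eef_pos: [552.8, -337.7, 91.2]
tool_rot: [3.141, -0.0, 1.447]
force: [0.4, -1.4, -0.9]
width: 25.0
gripper_force: 61.1
```

send_rows([
  [[0,0,0.05,0,0,0],[0,0,0.1,0,0,0],[0,0,0.15,0,0,0],[0,0,0.2,0,0,0],[0,0,0.2,0,0,0]],
])

```text
clock: 12.85
eef_pos: [552.7, -337.5, 88.9]
tool_rot: [3.141, -0.0, 1.447]
force: [0.0, -0.3, -0.8]
width: 25.1
gripper_force: 61.1
```

send_rows([
  [[0,0,0.05,0,0,0],[0,0,0.1,0,0,0],[0,0,0.1,0,0,0]],
])

```text
clock: 13.15
eef_pos: [552.7, -337.6, 87.9]
tool_rot: [3.141, -0.0, 1.447]
force: [-0.8, -0.6, -0.9]
width: 25.2
gripper_force: 61.1
```

send_rows([
  [[0,0,0.05,0,0,0],[0,0,0.1,0,0,0],[0,0,0.1,0,0,0]],
])

```text
clock: 13.45
eef_pos: [552.8, -337.5, 87.1]
tool_rot: [3.141, -0.0, 1.448]
force: [-0.9, 0.3, -0.1]
width: 25.3
gripper_force: 61.2
```

send_rows([
  [[0,0,0.03,0,0,0],[0,0,0.06,0,0,0],[0,0,0.06,0,0,0]],
])

```text
clock: 13.75
eef_pos: [552.8, -337.5, 87.0]
tool_rot: [3.141, -0.0, 1.448]
force: [-2.4, 0.7, 4.1]
width: 24.7
gripper_force: 61.3
```

Contact at the expected height, with 4 N. I release.

send_rows([
  [[0,0,0.03,0,0,0],[0,0,0.03,0,0,0]],
])

```text
clock: 13.95
eef_pos: [552.8, -337.5, 86.9]
tool_rot: [3.141, 0.0, 1.448]
force: [-3.0, 0.4, 6.6]
width: 25.3
gripper_force: 61.3
```

send_rows([
  [[0,0,0,0,0,0],[0,0,0,0,0,0],[0,0,0,0,0,0],[0,0,0,0,0,0],[0,0,0,0,0,0],[0,0,0,0,0,0]],
], grip=90)

```text
clock: 14.55
eef_pos: [552.7, -337.5, 86.0]
tool_rot: [3.141, -0.0, 1.447]
force: [0.4, 0.5, -0.3]
width: 55.0
gripper_force: 0.0
```

send_rows([
  [[0,0,-0.3,0,0,0],[0,0,-1,0,0,0],[0,0,-2,0,0,0],[0,0,-4,0,0,0],[0,0,-6,0,0,0],[0,0,-8.5,0,0,0],[0,0,-11,0,0,0],[0,0,-13,0,0,0],[0,0,-14,0,0,0],[0,0,-14,0,0,0]],
])

```text
clock: 15.55
eef_pos: [553.5, -337.7, 228.7]
tool_rot: [3.137, 0.001, 1.447]
force: [-0.5, -0.2, -0.1]
width: 55.1
gripper_force: 0.0
```

```bash
python3 - <<'E'
from h import *
from cell import ctrl
s=ctrl.read_state();d=ctrl.get_image('wrist');e=ctrl.get_image('side')['pixels']
a=cv2.resize(d['pixels'],(400,300));b=cv2.resize(e[140:470,220:520],(400,440))[:300] if 0 else cv2.resize(e[180:450,200:520],(400,338))
im=np.zeros((338,800,3),np.uint8);im[:300,:400]=a;im[:,400:]=b
cv2.imwrite('pics/end.png',im[:,:,::-1]);print(s['clock'],s['eef_pos'],s['force'],s['width'])
E
```

```text
15.55 [ 553.4995291  -337.73270266  228.67752736] [-0.5067952  -0.21594608 -0.084951  ] 55.14349064955859
```

View pics/end.png

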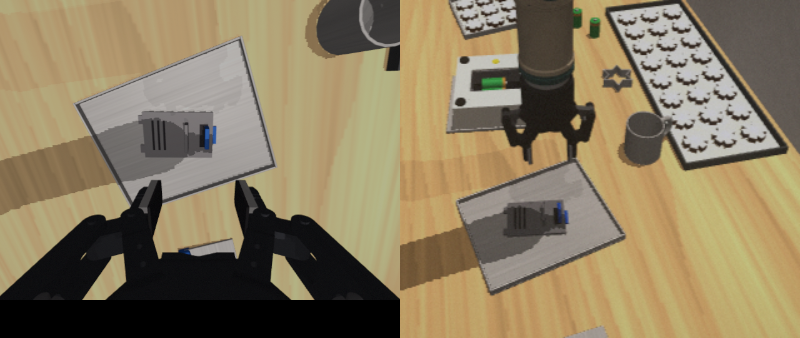

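The door lies flat in the middle of the tray at about (175,135), with tab and rib up. The gripper is clear and the visible bystanders are undisturbed.

```bash
python3 -c "
from cell import ctrl
print(ctrl.finish_job())"
```

```text
the job is handed in; nothing more can be done
None
```

The battery door is off the scale and lying flat, outer face up, in the empty steel tray; I handed the job in at about 15.6 s, and the bystanders visible in the last pictures had not moved.

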